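# Reseat the card and start the test unit

## Robot

A 6-joint arm with a two-finger parallel gripper is mounted at the origin on the work surface. World frame = base frame: x ahead of the robot, y to its left, z up, the work surface at z = 0. Lengths are in m, angles in rad, forces in N, time in s.
With the tool pointing down it reaches from about 0.35 to 0.725 m from the base axis. Payload 6 kg.
Tool frame: the origin (TCP) lies at the very end of the fingers, on their centre line; the grasp point (between the pads) lies 19 mm behind it; z points along the fingers, y is the direction in which the jaws open and shut (so a half turn about z gives the same grasp; the last joint's range is limited). The gripper opens to 85 mm and grips with 20 to 120 N. Pads are 22 mm wide; open, the fingers measure 114 mm over their backs; the gripper's body (76 mm by 85 mm) begins 54 mm behind the grasp point. The pads swing forward as they close: fully open they stand 13 mm farther back than shut.
Start: joints at [1.463, 0.04, 0.085, 0, -1.615, -0.334], TCP at [0.257, 0.542, 0.201] pointing down, gripper open.
Joint ranges: [-2.56, 2.56], [-1.29, 2.01], [-1.08, 1.49], [-3.29, 1.98], [-2.81, -0.18], [-2.99, 2.99]. Speed limits (rad/s): [2.57, 2.57, 3.01, 3.14, 3.14, 3.14].

## Interface

Orientations are given as a unit quaternion [x, y, z, w].
In Python, from bench import read_state, get_image, job_done gives the robot as it stands.
- The arm moves only by the shell command python3 -m inch 'ROWS' [FORCE]. ROWS is JSON, a list of rows, each a list of 3 entries, a list of its own where there are three numbers: the opening, from 0 (shut) to 1 (fully open), then the shift along the tool's x, y, z in cm, then the turn about the tool's z in rad. In form: [[hand, [dx, dy, dz], twist], ...]. A call has 1 to 12 rows; each row shifts and turns the commanded pose from where the row before left it, along the tool's axes as they then stand; what a row does not reach is not made up. A row lasts 1/12 s, in which the tool goes at most 41.7 mm and 7.16 degrees, less where a joint would pass 70% of its speed; a pose out of reach is approached as far as the arm can. A call with a gripper value outside its range is refused whole. The fingers move at their own pace and stop on an object; FORCE is the grip in N (left out, the last holds). Time passes only in rows, so rows that do not move let the fingers close. It gives the time, the measured TCP pose, the force and the opening at its end, in the units of the state.
- read_state(): the state, without advancing time (a new reading comes with each control period).
- get_image(name): name is "scene" or "top" or "wrist"; returns a dict with "image" (400x640x3 uint8, red, green, blue), "range_z" (400x640 float32, m along the optical axis (not along the pixel's ray), 0 where there is no reading), "fx", "fy", "cx", "cy" (pixels), "T" (4x4, takes a point from camera to world coordinates); the wrist camera has in their place "mount" (4x4, takes a point from camera to tool coordinates, whose origin is the TCP and whose axes are the flange's). Camera axes: x right, y up, looking along -z (the intrinsics and any distortion apply to the point x, -y, -z); pixel columns grow to the right and rows downward; lengths in m; the calibration is good to about 2 mm. A picture is of the moment at which its call begins: read the wrist's pose just before it.
- job_done(): hands the job in, once; it reports no verdict.
The state is a dict: "t": time; "q": joint angles; "joint_velocities": joint speeds; "joint_efforts": joint torques, N m; "position": TCP position; "tcp_rot": TCP orientation; "force": force on the tool from outside, world axes, zero at the start; "ft_torque": the same for the moment, N m; "grip_width": opening from 0.0 (shut) to 1.0 (fully open).
Only numpy, scipy, OpenCV 4.12 (cv2) and the standard library are available. Lean on these libraries where they do the work, as an engineer would, in place of code of your own. Each camera call takes 0.05 s, during which the arm holds its last target.

## Task

In the open instrument chassis one plug-in card stands proud of its two neighbours. With the closed fingers, push that card down until it is fully home and level with them, then switch on the wide paddle of the outlet box by pressing its raised end fully down, and then press the round button of the grey start pod all the way in and let it go. Only touch and press: leave the narrow paddle and the square key alone, do not lift or shift the pod, and do not disturb the other things on the bench.

Things in the scene. Friction and masses are not known exactly. Their poses are not given: they have to be found in the camera images.
- chassis: fixed white sheet-metal chassis, open at the top, 180 (x) x 140 (y) x 95 mm high; origin at the centre of its underside, z up. Three upright green plug-in cards run along its x axis, each under an aluminium top bar 120 (x) x 16 (y) mm; the bars' centre lines are at y = -45, 0 and +45 mm. The tops of the bars at -45 and 0 mm are fixed at 108 mm height (seated); the one at +45 mm stands 12 to 18 mm higher at the start
- card_top (a point): centre of the upper face of the proud card's top bar (bar 120 x 16 mm, along the chassis' x axis); it goes down with the card, to 108 mm above the table when home
- card (a joint): how far the proud card has been pushed down, m: 0 to 0.022 (0.022 = fully home at a hard stop); starts at 0.004 to 0.010. Stiff sliding fit, about 6 N to push; stays where it is left
- outlet_box: fixed grey metal outlet box, 130 (x) x 115 (y) x 50 mm high; origin at the centre of its underside, z up. Two white rocking paddles, both 68 mm long along the box's x axis, lie on its top: a wide one (40 mm, at y = -24 mm) and a narrow one (18 mm, at y = +36 mm). Each rocks about a pivot line along y at x = 0, 52 mm above the table; the level upper face would lie 62 mm above the table. Off: the +x end is raised; on: the -x end is raised
- wide_paddle_end (a point): point on the wide paddle's upper face, 27 mm from the pivot towards its +x end (raised while off; the paddle ends 7 mm farther out), on its centre line; it moves with the paddle, from about 67 mm above the table when off to about 57 mm when on
- wide_paddle (a joint): angle of the wide paddle, rad: 0 = off, 0.36 = fully on (hard stop); starts at 0 to 0.04. Takes 2 to 7 N on its end; stays where it is left
- narrow_paddle (a joint): angle of the narrow paddle, rad, same meaning; it starts off at 0 to 0.04 and must stay off
- pod: loose, weighted grey plastic start pod on a rubber foot, about 0.9 kg, 125 (x) x 85 (y) x 44 mm high; origin at the centre of its underside, z up. On its top: the round button (32 mm across) at x = +31 mm and the square key (24 mm) at x = -31 mm, both 12 mm higher than the pod's top
- round_button_top (a point): centre of the round button's upper face, 56 mm above the table when released
- round_button (a joint): travel of the round button, m: 0 = released, 0.006 = fully in; sprung, about 5 N to hold fully in, comes back by itself
- square_key (a joint): travel of the square key, m, same meaning and spring; not to be pressed
- flux_bottle: small white plastic bottle, 30 mm across, 65 mm tall, standing about 75 mm beside the pod; bystander, loose; origin at its underside
- heat_sink: finned aluminium heat sink, 40 x 40 x 26 mm, about 90 mm beside the outlet box; bystander, loose; origin at its underside
- spool: steel-grey wire spool standing on its end, 48 mm across, 36 mm high, about 120 mm before the chassis; bystander, loose; origin at its underside
- multimeter: black hand-held meter lying flat, 150 x 75 x 40 mm; bystander, loose; origin at its underside
- parts_bin: open black parts bin, 100 x 75 x 40 mm; bystander, loose; origin at its underside
- screwdriver: screwdriver lying down, 170 mm long; bystander, loose
- mug: white mug, 76 mm across, 85 mm tall; bystander, loose; origin at its underside

How it is judged:
On the way, in this order (a step that is already met when the one before it is completed fails the run):
1. the proud card is pushed fully home (within 1.8 mm) (value of joint card above 0.0202 m), for 0.2 s.
2. the wide paddle is switched on (value of joint wide_paddle above 0.29 rad), for 0.1 s.
3. the round button is pressed in (value of joint round_button above 0.0045 m), for 0.05 s.
At the end, for the whole second after the job is handed in: Card home within 1.8 mm, wide paddle on (over 0.29 rad), narrow one off (under 0.12 rad), round button and square key released (within 1.5 mm), pod at rest, flat on the bench, within 30 mm of its start, every bystander within 40 mm of its start (value of joint card above 0.0202 m and value of joint wide_paddle above 0.29 rad and value of joint narrow_paddle below 0.12 rad and value of joint each of round_button, square_key below 0.0015 m and distance of pod from where it was at the start of the episode below 0.03 m and height (world z) of pod below 0.01 m and angle between pod's own z axis and vertical below 0.1 rad and linear speed of pod below 0.02 m/s and distance of each of flux_bottle, heat_sink, spool, multimeter, parts_bin, screwdriver, mug from where it was at the start of the episode below 0.04 m); the robot touches nothing.
It fails at once if the wide paddle is switched on before the card is home (value of joint wide_paddle above 0.2 rad and value of joint card below 0.0202 m).
It fails at once if the round button is pressed before the wide paddle is on (value of joint round_button above 0.003 m and value of joint wide_paddle below 0.25 rad).
It fails at once if the card is pulled up, or the narrow paddle or the square key is pressed (value of joint card below 0.002 m or value of joint narrow_paddle above 0.12 rad or value of joint square_key above 0.003 m).
It fails at once if the pod is lifted, tipped or shifted (height (world z) of pod above 0.012 m or distance of pod from where it was at the start of the episode above 0.03 m or angle between pod's own z axis and vertical above 0.15 rad).
It fails at once if a bystander is moved or lifted (more than 40 mm) (distance of any of flux_bottle, heat_sink, spool, multimeter, parts_bin, screwdriver, mug from where it was at the start of the episode above 0.04 m).
It also fails if it takes over 56 s, if anything falls off the work surface, if the arm or the gripper's body presses on something with over 40 N, if the wrist force passes 120 N, or if a joint passes its speed limit or range.

## Working session

There is one attempt and no reset: what is moved stays moved. The work goes in short steps, Python scripts to look and compute and a shell command to move; the robot and the scene stay as the last step left them, time stands still between calls to the robot, and variables do not carry over. Pictures are saved under pics/ and viewed, and the job is handed in when it is done.

```bash
ls; mkdir -p pics
python3 - <<'E'
from bench import read_state,get_image
import cv2,numpy as np
s=read_state()
print({k:np.round(v,4).tolist() for k,v in s.items()})
for n in ["scene","top"]:
    d=get_image(n)
    cv2.imwrite(f"pics/{n}0.png",d["image"][:,:,::-1])
    print(n,d["fx"],d["fy"],d["cx"],d["cy"],np.round(d["T"],3).tolist(),[k for k in d])
    np.savez(f"{n}0.npz",**{k:v for k,v in d.items()})
E
```

```text
pics
{'t': 0.0, 'q': [1.4627, 0.0408, 0.0838, -0.0004, -1.6155, -0.3337], 'joint_velocities': [-0.0008, -0.0007, -0.0012, 0.0006, 0.0012, 0.0016], 'joint_efforts': [-0.0009, -36.8207, 34.7406, 6.9322, -0.0055, 0.0], 'position': [0.2563, 0.5421, 0.1997], 'tcp_rot': [0.9757, -0.2191, -0.0001, 0.0008], 'force': [-0.7347, -0.2386, -0.3807], 'ft_torque': [-0.0255, -0.033, 0.0065], 'grip_width': 1.0023}
scene 389.17624292117256 389.17624292117256 318.32327404160685 199.03272056718117 [[-0.688, -0.46, 0.561, 1.178], [0.725, -0.45, 0.52, 0.53], [0.013, 0.765, 0.644, 0.811], [0.0, 0.0, 0.0, 1.0]] ['image', 'range_z', 'fx', 'fy', 'cx', 'cy', 'T']
top 379.4336992475979 379.4336992475979 324.49622199517427 198.75081054777 [[0.03, 0.997, -0.075, 0.486], [-0.999, 0.027, -0.036, -0.048], [-0.034, 0.076, 0.997, 1.095], [0.0, 0.0, 0.0, 1.0]] ['image', 'range_z', 'fx', 'fy', 'cx', 'cy', 'T']
```

View pics/scene0.png

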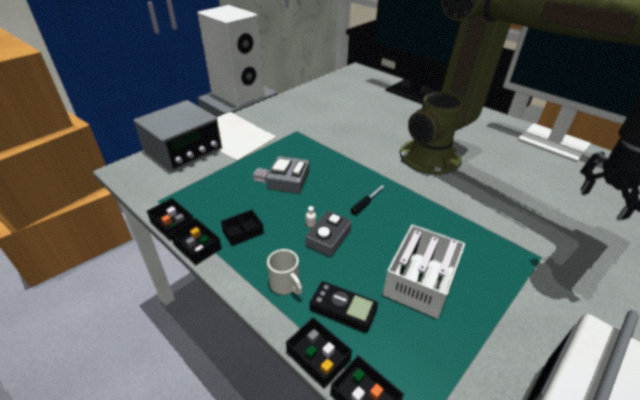

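View pics/top0.png

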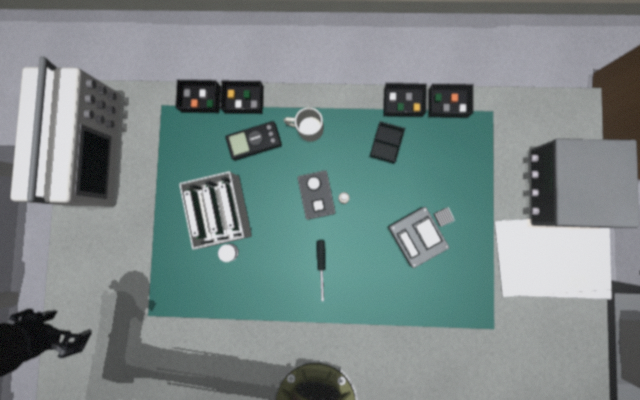

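The top view shows the chassis around (213,210), the pod at (317,195), the outlet box at (418,237), the spool at (227,253), the bottle at (344,198) and the heat sink at (445,215). I'll zoom in on the targets next and get their world coordinates.

```bash
cat > h.py <<'E'
import numpy as np,cv2
def load(n): 
    return {k:v for k,v in np.load(n).items()}
def pt(d,u,v,z=None,T=None):
    T=d["T"] if T is None else T
    r=np.array([(u-d["cx"])/d["fx"],-(v-d["cy"])/d["fy"],-1.0])
    if z is None:
        u0,v0=int(round(u)),int(round(v))
        p=d["range_z"][v0-1:v0+2,u0-1:u0+2]; k=np.median(p[p>0])
    else:
        w=T[:3,:3]@r; k=(z-T[2,3])/w[2]
    return T[:3,:3]@(r*k)+T[:3,3]
def cloud(d,T=None):
    T=d["T"] if T is None else T
    v,u=np.mgrid[:400,:640]; k=d["range_z"]
    c=np.stack([(u-d["cx"])/d["fx"]*k,-(v-d["cy"])/d["fy"]*k,-k],-1)
    return c@T[:3,:3].T+T[:3,3]
def crop(d,u0,u1,v0,v1,s,name):
    im=d["image"][v0:v1,u0:u1,::-1]
    cv2.imwrite(name,cv2.resize(im,None,fx=s,fy=s,interpolation=cv2.INTER_CUBIC))
E
python3 - <<'E'
from h import *
d=load("top0.npz")
crop(d,170,300,160,270,6,"pics/t_ch.png")
crop(d,290,460,165,275,4.6,"pics/t_pb.png")
for n,(u,v) in dict(ch=(213,210),pod=(317,195),spool=(227,253),box=(418,237),bottle=(344,198),hs=(445,215),mm=(252,140),mug=(309,124),bin=(387,142),table=(270,200)).items(): print(n,np.round(pt(d,u,v),4))
d2=load("scene0.npz"); print("table scene",pt(d2,370,260))
E
```

```text
ch [0.5228 0.2816 0.1047]
pod [0.5749 0.0114 0.0456]
spool [0.4064 0.2586 0.0361]
box [ 0.4673 -0.2671  0.051 ]
bottle [ 0.567  -0.0634  0.0649]
hs [ 0.5302 -0.3469  0.0241]
mm [0.7272 0.2014 0.0405]
mug [0.7864 0.0437 0.0052]
bin [ 0.7323 -0.1816  0.0293]
table [0.5604 0.1501 0.0015]
table scene [5.59800253e-01 1.53154343e-01 2.57528278e-04]
```

View pics/t_ch.png

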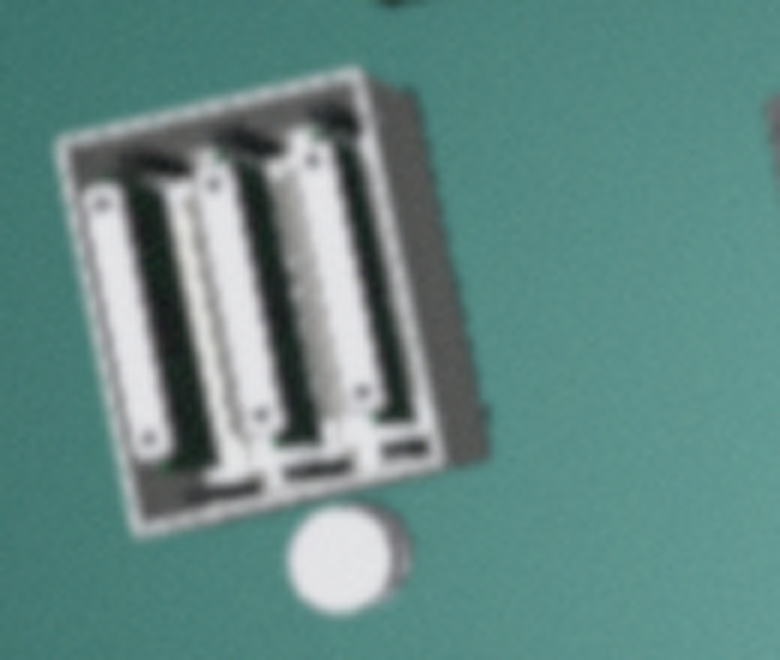

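View pics/t_pb.png

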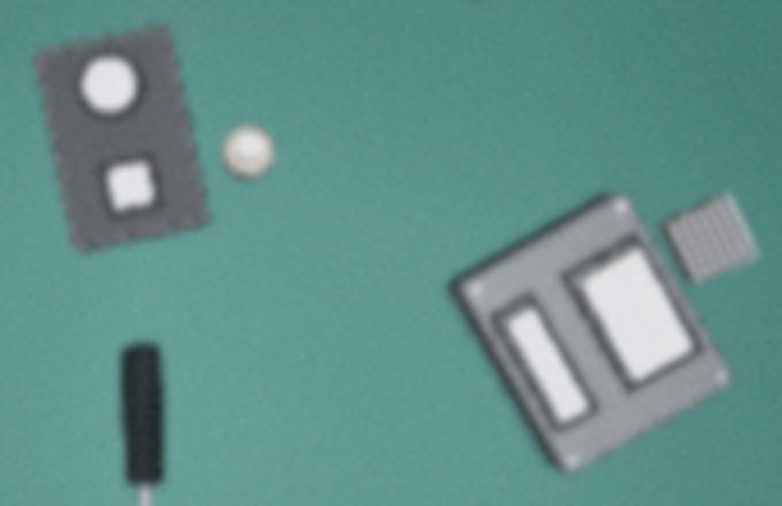

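Run:
```python
from h import *
for n in ["top0.npz","scene0.npz"]:
    d=load(n); C=cloud(d); hsv=cv2.cvtColor(d["image"],cv2.COLOR_RGB2HSV)
    print(n)
    # white-ish bits by height
    Z=C[...,2]
    valid=d["range_z"]>0
    def comps(lo,hi,box,minV=150,maxS=60,mina=15):
        m=(valid&(Z>lo)&(Z<hi)&(hsv[...,2]>minV)&(hsv[...,1]<maxS)&(C[...,0]>box[0])&(C[...,0]<box[1])&(C[...,1]>box[2])&(C[...,1]<box[3])).astype(np.uint8)
        k,l,st,ce=cv2.connectedComponentsWithStats(m,connectivity=4)
        for i in range(1,k):
            if st[i,4]>=mina:
                P=C[l==i]; c=P.mean(0)
                r=cv2.minAreaRect((P[:,:2]*1000).astype(np.float32))
                print("  n",st[i,4],"px",np.round(ce[i],1),"c",np.round(c,4),"zmed",round(float(np.median(P[:,2])),4),"rect c",np.round(r[0],1),"size",np.round(r[1],1),"ang",round(r[2],1))
    print(" bars high"); comps(0.113,0.14,(0.40,0.65,0.17,0.40))
    print(" bars seated"); comps(0.1,0.113,(0.40,0.65,0.17,0.40))
    print(" paddles"); comps(0.045,0.09,(0.38,0.56,-0.35,-0.18),170)
    print(" pod keys"); comps(0.048,0.07,(0.5,0.66,-0.04,0.07),150)
```

```text
top0.npz
 bars high
  n 278 px [190.7 213.3] c [0.512  0.3334 0.1237] zmed 0.1236 rect c [512.5 333.7] size [119.3  17.3] ang 15.5
 bars seated
  n 270 px [226.  205.7] c [0.5351 0.2465 0.1088] zmed 0.1088 rect c [536.1 246.8] size [123.1  16.5] ang 14.6
  n 265 px [209.3 209.4] c [0.5242 0.29   0.1091] zmed 0.1091 rect c [524.4 290.6] size [119.8  16.8] ang 14.8
 paddles
  n 362 px [428. 233.] c [ 0.479  -0.2913  0.0621] zmed 0.0622 rect c [ 478.6 -291.5] size [67.2 40. ] ang 32.5
  n 163 px [408.5 243.8] c [ 0.4484 -0.2397  0.0621] zmed 0.0624 rect c [ 447.7 -240.5] size [68.1 18. ] ang 31.3
 pod keys
  n 104 px [313.2 183. ] c [0.607  0.0224 0.0562] zmed 0.0565 rect c [607.   23.1] size [28.1 28.2] ang 1.2
  n 76 px [318.  204.8] c [0.547  0.0072 0.0564] zmed 0.0568 rect c [547.8   7.3] size [24.6 22.1] ang 3.6
scene0.npz
 bars high
  n 268 px [447.8 257.3] c [0.5176 0.3358 0.1221] zmed 0.1222 rect c [513.7 334.7] size [122.8  16.1] ang 14.7
 bars seated
  n 227 px [410.  247.5] c [0.5401 0.2488 0.1076] zmed 0.1076 rect c [536.  247.8] size [120.7  15.8] ang 14.4
  n 246 px [427.9 254.4] c [0.5289 0.2923 0.1075] zmed 0.1075 rect c [526.  291.4] size [120.6  16.2] ang 14.8
 paddles
  n 132 px [280.8 164. ] c [ 0.478  -0.2939  0.0596] zmed 0.0607 rect c [ 476.5 -299.1] size [85.4 48.3] ang 34.7
  n 65 px [298.2 166.5] c [ 0.4463 -0.2429  0.0588] zmed 0.06 rect c [ 443.  -247.3] size [91.2 24.2] ang 30.9
 pod keys
  n 52 px [334.  218.3] c [0.5488 0.0085 0.0547] zmed 0.0552 rect c [548.3   6.5] size [27.5 27.1] ang 10.3
  n 76 px [323.5 231.5] c [0.6092 0.0237 0.0552] zmed 0.0553 rect c [608.5  23.3] size [28.2 29.6] ang 12.6
```

The proud card is the leftmost one, with its top at about (0.513, 0.334, 0.123). The chassis yaw is about 14.8° and the box yaw about 31.3°. I'll close the fingers and move above the card.

```bash
python3 -m inch '[[0,[1.5,0.4,0],0],[0,[2.9,0.7,0],0],[0,[3.1,0.75,0],0],[0,[3.1,0.75,0],0],[0,[3.1,0.75,0],0],[0,[3.1,0.75,0],0],[0,[3.1,0.75,0],0],[0,[3.1,0.75,0],0],[0,[3.1,0.75,0],0],[0,[2.9,0.75,0],0],[0,[2,0.5,0],0],[0,[1.1,0.2,0],0]]' 40
python3 - <<'E'
from bench import read_state,get_image
from h import *
s=read_state(); d=get_image("wrist")
print({k:np.round(v,4).tolist() for k,v in s.items()})
np.savez("w1.npz",pos=s["position"],rot=s["tcp_rot"],**d)
cv2.imwrite("pics/w1.png",d["image"][:,:,::-1]); print(np.round(d["mount"],3).tolist(),[k for k in d],d["fx"],d["cx"],d["cy"])
E
```

```text
t: 1.1
position: [0.515, 0.3321, 0.2002]
tcp_rot: [0.975, -0.22, -0.0, 0.001]
force: [-0.1, 0.3, -0.2]
grip_width: 0.001
{'t': 1.1, 'q': [0.8993, 0.0751, 0.1203, 0.0002, -1.6171, 0.2272], 'joint_velocities': [-0.1958, 0.1222, 0.1304, -0.0077, -0.0054, 0.2004], 'joint_efforts': [0.2557, -39.1082, 34.4363, 7.0053, -0.0007, -0.0475], 'position': [0.515, 0.3321, 0.2002], 'tcp_rot': [0.9754, -0.2203, -0.0001, 0.0005], 'force': [-0.0938, 0.2516, -0.2118], 'ft_torque': [0.0059, -0.0015, -0.0336], 'grip_width': 0.0014}
[[0.0, 0.964, 0.268, 0.067], [1.0, -0.0, 0.0, 0.001], [0.0, 0.268, -0.964, -0.172], [0.0, 0.0, 0.0, 1.0]] ['image', 'range_z', 'fx', 'fy', 'cx', 'cy', 'mount'] 343.09960335109383 316.2358972935399 198.45706627630307
```

View pics/w1.png

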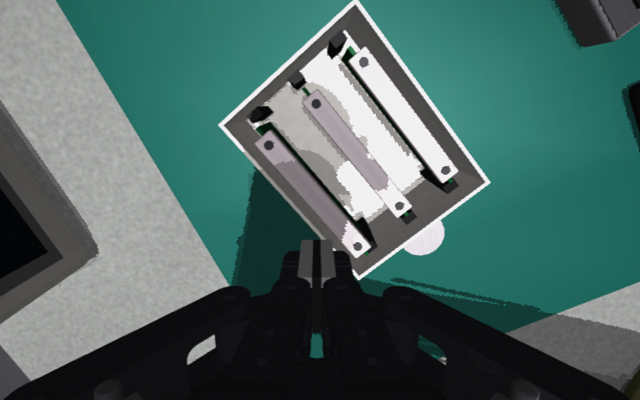

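The wrist view shows the proud bar with its screws at (268,145) and (358,247), and the closed fingertips near (316,243). I'll measure the bar from this camera.

```bash
cat >> h.py <<'E'
from scipy.spatial.transform import Rotation as Ro
def wristT(s,mount):
    M=np.eye(4); M[:3,:3]=Ro.from_quat(s["tcp_rot"]).as_matrix(); M[:3,3]=s["position"]
    return M@mount
E
python3 - <<'E'
from bench import read_state,get_image
from h import *
s=read_state(); d=get_image("wrist"); s2=read_state()
print(s["position"],s2["position"],s2["t"],np.round(s2["joint_velocities"],3))
d["T"]=wristT(s,d["mount"])
np.savez("w2.npz",**d)
C=cloud(d); Z=C[...,2]
m=((d["range_z"]>0)&(Z>0.115)&(Z<0.135)&(C[...,0]>0.42)&(C[...,0]<0.62)&(C[...,1]>0.26)&(C[...,1]<0.4)).astype(np.uint8)
k,l,st,ce=cv2.connectedComponentsWithStats(m,connectivity=4)
for i in range(1,k):
    if st[i,4]>60:
        P=C[l==i]; r=cv2.minAreaRect((P[:,:2]*1000).astype(np.float32)); print(st[i],ce[i],np.median(P[:,2]),r)
E
```

```text
[0.51553179 0.33183215 0.20006802] [0.51444774 0.33301078 0.20009335] 1.2 [ 0.044 -0.014 -0.01  -0.008  0.002 -0.025]
[ 255  131  116  128 3341] [312.04968572 193.74648309] 0.12150703094125953 ((513.63720703125, 332.9875793457031), (119.792236328125, 16.30771255493164), 14.758731842041016)
```

The bar centre is at (0.5136, 0.333) and the TCP is at (0.5144, 0.333), so they line up. Next I go down, slowing before contact.

```bash
python3 -m inch '[[0,[0,0,1.5],0],[0,[0,0,2],0],[0,[0,0,1.8],0],[0,[0,0,1],0],[0,[0,0,0.5],0],[0,[0,0,0.2],0],[0,[0,0,0.2],0],[0,[0,0,0.2],0],[0,[0,0,0.2],0],[0,[0,0,0.2],0],[0,[0,0,0],0]]'
```

```text
t: 2.12
position: [0.5133, 0.3346, 0.1225]
tcp_rot: [0.976, -0.219, -0.0, 0.0]
force: [0.6, 0.4, -0.8]
grip_width: 0.001
```

```bash
python3 -m inch '[[0,[0,0,0.2],0],[0,[0,0,0.2],0],[0,[0,0,0.2],0],[0,[0,0,0.2],0],[0,[0,0,0.2],0],[0,[0,0,0],0],[0,[0,0,0],0]]'
```

```text
t: 2.7
position: [0.5133, 0.3345, 0.1125]
tcp_rot: [0.976, -0.219, -0.0, 0.0]
force: [0.5, 0.3, 0.9]
grip_width: 0.003
```

```bash
python3 -m inch '[[0,[0,0,0.15],0],[0,[0,0,0.15],0]]'; python3 -m inch '[[0,[0,0,0.1],0],[0,[0,0,0.1],0]]'
```

```text
t: 2.87
position: [0.5135, 0.3347, 0.1098]
tcp_rot: [0.976, -0.219, 0.0, -0.0]
force: [0.4, 0.8, -0.6]
grip_width: -0.002
t: 3.03
position: [0.5133, 0.3346, 0.1076]
tcp_rot: [0.976, -0.219, -0.0, 0.0]
force: [0.1, -0.5, -0.5]
grip_width: -0.003
```

I expected about 6 N here and read almost nothing, so I'll look before going further.

Run:
```python
from bench import read_state,get_image
from h import *
s=read_state(); d=get_image("wrist"); e=get_image("scene"); print(s["position"],s["force"],s["t"])
a=d["image"][100:300,200:440,::-1]; b=e["image"][210:330,370:490,::-1]
a=cv2.resize(a,(480,400),interpolation=cv2.INTER_CUBIC); b=cv2.resize(b,(300,300),interpolation=cv2.INTER_CUBIC); b=cv2.copyMakeBorder(b,0,100,0,0,cv2.BORDER_CONSTANT)
cv2.imwrite("pics/p1.png",np.hstack([a,b]))
d["T"]=wristT(s,d["mount"]); C=cloud(d)
np.savez("w3.npz",**d); np.savez("s3.npz",**e)
for u,v in [(250,150),(262,165),(300,130),(330,180)]: print(u,v,np.round(C[v,u],4))
```

```text
[0.51331967 0.33460481 0.1075534 ] [ 0.07906393 -0.52822635 -0.50300279] 3.0333
250 150 [0.568  0.3415 0.1221]
262 165 [0.5596 0.3397 0.1225]
300 130 [0.5607 0.3257 0.002 ]
330 180 [0.5135 0.3211 0.0019]
```

View pics/p1.png

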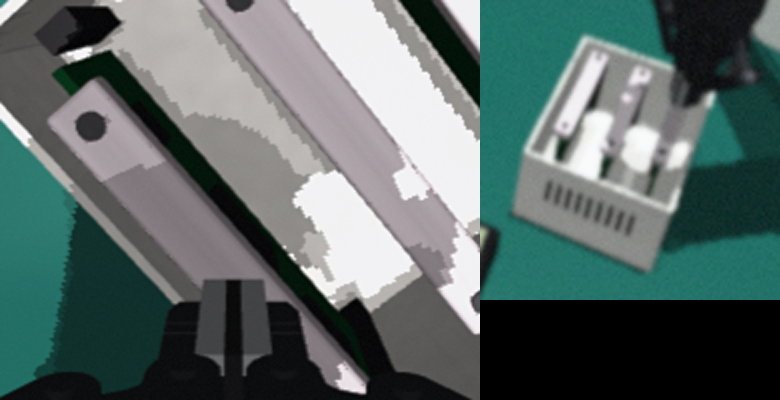

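Run:
```python
from h import *
d=load("w3.npz")
M=d["mount"]; C=cloud(d,M)
for v in range(228,300,4):
    print(v,[ (np.round(C[v,u]*1000,0).astype(int).tolist()) for u in (304,310,316,322,330)])
e=load("s3.npz"); Ce=cloud(e)
# fingers in scene: dark points near the TCP column
m=(e["range_z"]>0)&(Ce[...,2]>0.09)&(Ce[...,2]<0.3)&(np.hypot(Ce[...,0]-0.513,Ce[...,1]-0.3346)<0.03)
v,u=np.nonzero(m)
for a,b in sorted(zip(v,u))[-60:]: print(a,b,np.round(Ce[a,b],3),e["image"][a,b]) if (a+b)%3==0 else None
```

```text
228 [[8, -5, -15], [8, -2, -14], [8, 1, -13], [8, 4, -14], [5, 8, -6]]
232 [[6, -5, -14], [6, -2, -14], [6, 1, -14], [6, 4, -14], [6, 8, -13]]
236 [[4, -5, -15], [4, -2, -14], [4, 1, -14], [4, 4, -14], [4, 8, -14]]
240 [[10, -5, -34], [10, -2, -34], [11, 1, -35], [10, 3, -34], [10, 7, -33]]
244 [[10, -4, -39], [10, -2, -39], [10, 1, -39], [10, 3, -38], [10, 7, -38]]
248 [[10, -4, -43], [10, -2, -43], [10, 1, -43], [10, 3, -43], [10, 6, -42]]
252 [[10, -4, -46], [10, -2, -47], [10, 1, -47], [10, 3, -47], [11, 6, -47]]
256 [[10, -4, -50], [10, -2, -49], [10, 1, -49], [10, 3, -50], [10, 6, -50]]
260 [[10, -4, -54], [10, -2, -54], [11, 1, -55], [10, 3, -54], [10, 6, -54]]
264 [[10, -4, -57], [10, -2, -57], [10, 1, -57], [10, 3, -56], [10, 6, -58]]
268 [[10, -4, -60], [11, -1, -61], [10, 1, -60], [11, 3, -61], [10, 6, -61]]
272 [[10, -4, -62], [10, -1, -63], [11, 1, -64], [10, 3, -64], [10, 6, -63]]
276 [[10, -3, -67], [11, -1, -67], [10, 1, -66], [10, 3, -66], [10, 5, -67]]
280 [[11, -3, -71], [9, -1, -67], [10, 1, -68], [9, 3, -67], [11, 5, -71]]
284 [[12, -3, -74], [12, -1, -74], [8, 1
[... 440 characters left out ...]
7 0.336 0.124] [120 115 118]
261 447 [0.531 0.341 0.123] [118 112 117]
261 450 [0.524 0.345 0.121] [131 129 130]
262 443 [0.542 0.336 0.125] [125 123 127]
262 446 [0.533 0.34  0.121] [115 113 115]
262 449 [0.528 0.345 0.12 ] [126 126 124]
263 442 [0.542 0.335 0.12 ] [143 145 145]
263 445 [0.539 0.34  0.123] [119 114 119]
263 448 [0.534 0.345 0.123] [125 122 125]
263 457 [0.492 0.353 0.094] [107 127 121]
264 444 [0.542 0.34  0.121] [117 113 119]
264 447 [0.537 0.345 0.121] [121 118 123]
264 456 [0.497 0.353 0.094] [120 133 127]
267 456 [0.505 0.358 0.093] [ 87 120 112]
268 455 [0.513 0.358 0.098] [127 140 133]
272 454 [0.521 0.361 0.093] [ 97 119 115]
273 453 [0.526 0.361 0.093] [132 142 139]
```

Run:
```python
from h import *
e=load("s3.npz"); crop(e,405,495,180,280,6,"pics/s3c.png")
```

```text
(no output)
```

View pics/s3c.png

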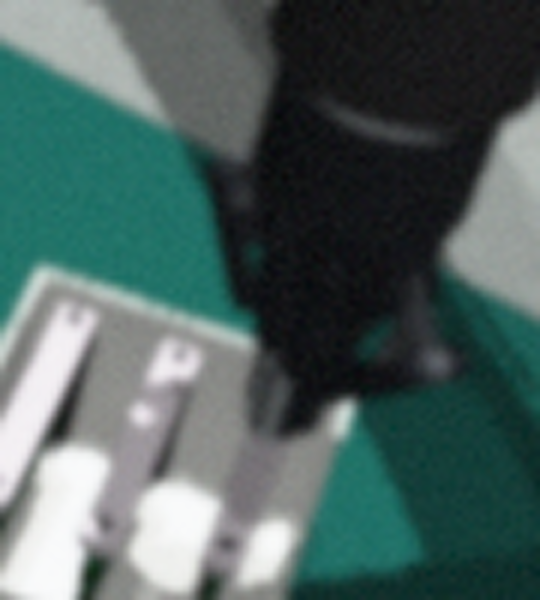

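Run:
```python
from h import *
e=load("s3.npz"); T=np.linalg.inv(e["T"])
def proj(p):
    c=T[:3,:3]@np.array(p)+T[:3,3]; return np.round([e["cx"]+e["fx"]*c[0]/-c[2], e["cy"]-e["fy"]*c[1]/-c[2], -c[2]],3)
for z in (0.1075,0.122,0.13,0.14,0.15): print(z,proj([0.5133,0.3346,z]))
for v in range(240,258,2): print(v,[(u,float(np.round(e["range_z"][v,u],3)),int(e["image"][v,u].mean())) for u in (447,449,450,452,454)])
from bench import read_state
s=read_state(); print(s["q"],s["grip_width"])
```

```text
0.1075 [446.913 259.914   0.927]
0.122 [448.301 255.83    0.918]
0.13 [449.079 253.541   0.913]
0.14 [450.065 250.644   0.906]
0.15 [451.064 247.704   0.9  ]
240 [(447, 1.0069999694824219, 89), (449, 0.8870000243186951, 64), (450, 0.8830000162124634, 57), (452, 0.8730000257492065, 23), (454, 0.8659999966621399, 14)]
242 [(447, 0.9039999842643738, 69), (449, 0.8849999904632568, 55), (450, 0.8830000162124634, 54), (452, 0.8709999918937683, 46), (454, 0.8659999966621399, 16)]
244 [(447, 0.8970000147819519, 66), (449, 0.8899999856948853, 58), (450, 0.8880000114440918, 67), (452, 0.8759999871253967, 68), (454, 0.8690000176429749, 27)]
246 [(447, 0.8989999890327454, 67), (449, 0.890999972820282, 61), (450, 0.8849999904632568, 74), (452, 0.8840000033378601, 68), (454, 0.8809999823570251, 23)]
248 [(447, 0.9010000228881836, 67), (449, 0.8899999856948853, 69), (450, 0.8889999985694885, 77), (452, 0.8880000114440918, 45), (454, 0.8799999952316284, 21)]
250 [(447, 0.9010000228881836, 67), (449, 0.8949999809265137, 77), (450, 0.8899999856948853, 77), (452, 0.8870000243186951, 36), (454, 0.8840000033378601, 21)]
252 [(447, 0.9290000200271606, 97), (449, 0.8949999809265137, 90), (450, 0.8980000019073486, 81), (452, 0.8889999985694885, 57), (454, 0.8880000114440918, 78)]
254 [(447, 0.9200000166893005, 116), (449, 0.9200000166893005, 112), (450, 0.921999990940094, 110), (452, 0.921999990940094, 117), (454, 1.0199999809265137, 131)]
256 [(447, 0.9160000085830688, 112), (449, 0.0, 116), (450, 0.9190000295639038, 122), (452, 0.9200000166893005, 126), (454, 1.0240000486373901, 136)]
[ 9.04153997e-01  8.31461900e-02 -3.97750679e-02  8.93204948e-06
 -1.44831853e+00  2.24831509e-01] 0.000263479521346501
```

The wrist and scene depths agree that the closed fingertips end about 33 mm behind the reported TCP. Their real height is about 0.141, so nothing has been touched yet. Contact should come at TCP z ≈ 0.089 and card home at ≈ 0.075. I'll continue down and watch the force.

```bash
python3 -m inch '[[0,[0,0,0.5],0],[0,[0,0,0.5],0],[0,[0,0,0.3],0],[0,[0,0,0.2],0],[0,[0,0,0],0]]'; python3 -m inch '[[0,[0,0,0.15],0],[0,[0,0,0.15],0]]'; python3 -m inch '[[0,[0,0,0.15],0],[0,[0,0,0.15],0]]'
```

```text
t: 3.55
position: [0.5132, 0.3344, 0.0922]
tcp_rot: [0.976, -0.219, -0.0, 0.0]
force: [-0.3, 0.7, 0.4]
grip_width: 0.0
t: 3.72
position: [0.5135, 0.3347, 0.0906]
tcp_rot: [0.976, -0.219, 0.0, -0.0]
force: [-3.2, 0.1, 5.7]
grip_width: -0.0
t: 3.88
position: [0.5135, 0.3347, 0.0877]
tcp_rot: [0.976, -0.219, 0.0, -0.0]
force: [-2.6, -2.1, 4.2]
grip_width: 0.002
```

Contact came at about 0.091 with 6 N, as expected. I'll keep pushing in small steps.

```bash
python3 -m inch '[[0,[0,0,0.15],0],[0,[0,0,0.15],0],[0,[0,0,0.15],0]]'; python3 -m inch '[[0,[0,0,0.15],0],[0,[0,0,0.15],0]]';  python3 -m inch '[[0,[0,0,0.1],0],[0,[0,0,0.1],0]]'
```

```text
t: 4.13
position: [0.5135, 0.3347, 0.0832]
tcp_rot: [0.976, -0.219, 0.0, -0.0]
force: [-2.7, -1.3, 5.4]
grip_width: -0.002
t: 4.3
position: [0.5135, 0.3347, 0.0802]
tcp_rot: [0.976, -0.219, 0.0, -0.0]
force: [-1.9, -1.3, 5.1]
grip_width: 0.0
t: 4.47
position: [0.5135, 0.3347, 0.078]
tcp_rot: [0.976, -0.219, 0.0, -0.0]
force: [-2.7, -1.0, 6.2]
grip_width: 0.003
```

```bash
python3 -m inch '[[0,[0,0,0.1],0],[0,[0,0,0.05],0]]'; python3 -m inch '[[0,[0,0,0.05],0],[0,[0,0,0.05],0]]'
```

```text
t: 4.63
position: [0.5136, 0.3347, 0.0775]
tcp_rot: [0.976, -0.219, 0.001, -0.0]
force: [-5.0, -2.1, 10.6]
grip_width: 0.002
t: 4.8
position: [0.5137, 0.3347, 0.0775]
tcp_rot: [0.976, -0.219, 0.001, -0.001]
force: [-7.4, -3.0, 14.8]
grip_width: -0.0
```

```bash
python3 -m inch '[[0,[0,0,0.1],0],[0,[0,0,0.1],0],[0,[0,0,0],0],[0,[0,0,0],0]]'
python3 - <<'E'
from bench import read_state,get_image
from h import *
s=read_state(); d=get_image("wrist"); e=get_image("scene"); print(s["position"],s["force"],s["t"])
d["T"]=wristT(s,d["mount"]); np.savez("w4.npz",**d); np.savez("s4.npz",**e)
for nm,D in (("w",d),("s",e)):
    C=cloud(D); Z=C[...,2]; R=Ro.from_euler('z',14.8,degrees=True).as_matrix()[:2,:2]
    L=(C[...,:2]-np.array([0.525,0.2905]))@R   # chassis frame
    for y0 in (-45,0,45):
        m=(D["range_z"]>0)&(abs(L[...,1]-y0/1000)<0.007)&(abs(L[...,0])<0.055)&(Z>0.1)&(Z<0.13)
        print(nm,y0,m.sum(),np.round(np.percentile(Z[m],[10,50,90]),4),"x range",np.round([L[...,0][m].min(),L[...,0][m].max()],3))
E
```

```text
t: 5.13
position: [0.5138, 0.3348, 0.0774]
tcp_rot: [0.976, -0.219, 0.001, -0.001]
force: [-10.6, -5.2, 20.6]
grip_width: 0.001
[0.51379251 0.33477354 0.07740374] [-10.61135831  -5.1763763   20.59895655] 5.1333
w -45 9972 [0.106  0.107  0.1078] x range [-0.055  0.055]
w 0 8088 [0.1062 0.107  0.1078] x range [-0.055  0.055]
w 45 3828 [0.1062 0.1071 0.1197] x range [-0.031  0.055]
s -45 182 [0.106  0.1078 0.1093] x range [-0.055  0.053]
s 0 192 [0.106  0.1078 0.109 ] x range [-0.053  0.054]
s 45 136 [0.1063 0.1083 0.1248] x range [0.005 0.055]
```

The proud bar now reads 0.1071, against 0.107 on its neighbours, and a hard stop holds 20 N. The card is home. I'll retreat upward and check it without contact.

```bash
python3 -m inch '[[0,[0,0,-0.5],0],[0,[0,0,-1.5],0],[0,[0,0,-2.5],0],[0,[0,0,-3],0],[0,[0,0,-2.5],0],[0,[0,0,-0.5],0]]'
python3 - <<'E'
from bench import read_state,get_image
from h import *
s=read_state(); d=get_image("wrist"); print(s["position"],s["force"],s["t"])
d["T"]=wristT(s,d["mount"]); np.savez("w5.npz",**d)
cv2.imwrite("pics/w5.png",d["image"][:,:,::-1])
for nm,D in (("w",d),):
    C=cloud(D); Z=C[...,2]; R=Ro.from_euler('z',14.8,degrees=True).as_matrix()[:2,:2]
    L=(C[...,:2]-np.array([0.525,0.2905]))@R
    for y0 in (-45,0,45):
        m=(D["range_z"]>0)&(abs(L[...,1]-y0/1000)<0.006)&(abs(L[...,0])<0.055)&(Z>0.1)&(Z<0.13)
        print(nm,y0,m.sum(),np.round(np.percentile(Z[m],[10,50,90]),4),"x range",np.round([L[...,0][m].min(),L[...,0][m].max()],3))
E
```

```text
t: 5.73
position: [0.5151, 0.3354, 0.1831]
tcp_rot: [0.976, -0.219, 0.003, -0.003]
force: [0.7, -0.9, 1.3]
grip_width: 0.001
[0.51509621 0.33543394 0.18310439] [ 0.68932919 -0.91642916  1.31840802] 5.7333
w -45 2752 [0.1061 0.1071 0.108 ] x range [-0.055  0.055]
w 0 2487 [0.1062 0.107  0.108 ] x range [-0.055  0.055]
w 45 2254 [0.1061 0.107  0.1079] x range [-0.055  0.055]
```

View pics/w5.png

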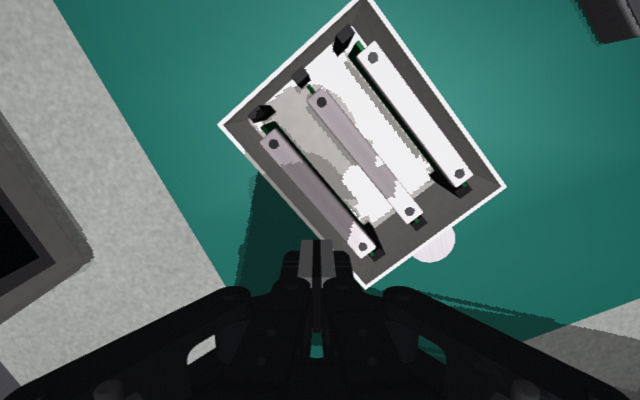

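The view confirms all three bars at 0.107, with the spool and chassis undisturbed. I'm moving over to the outlet box.

```bash
python3 -m inch '[[0,[0.6,1.4,0],0],[0,[1.2,2.6,0],0],[0,[1.3,3,0],0],[0,[1.3,3,0],0],[0,[1.3,3,0],0],[0,[1.3,3,0],0],[0,[1.3,3,0],0],[0,[1.3,3,0],0],[0,[1.3,3,0],0],[0,[1.3,3,0],0],[0,[1.3,3,0],0],[0,[1.3,3,0],0]]'; python3 -m inch '[[0,[1.3,3,0],0],[0,[1.3,3,0],0],[0,[1.3,3,0],0],[0,[1.3,3,0],0],[0,[1.3,3,0],0],[0,[1.3,3,0],0],[0,[1.2,2.5,0],0],[0,[0.6,1.4,0],0.1],[0,[0,0,0],0.12],[0,[0,0,0],0.12],[0,[0,0,0],0.12],[0,[0,0,0],0.12]]'
```

```text
t: 6.78
position: [0.5005, -0.0379, 0.1759]
tcp_rot: [0.976, -0.219, -0.001, 0.0]
force: [0.4, 1.5, 0.5]
grip_width: 0.001
t: 7.78
position: [0.4938, -0.2752, 0.1755]
tcp_rot: [0.871, -0.492, -0.001, 0.0]
force: [-0.7, -0.2, 0.2]
grip_width: -0.002
```

Run:
```python
from bench import read_state,get_image
from h import *
s=read_state(); d=get_image("wrist"); s2=read_state(); print(s["position"],s2["position"],s["tcp_rot"],s["force"],s["t"])
print(np.round(s["q"],3))
d["T"]=wristT(s,d["mount"]); np.savez("w6.npz",**d)
cv2.imwrite("pics/w6.png",d["image"][:,:,::-1])
C=cloud(d); Z=C[...,2]; hsv=cv2.cvtColor(d["image"],cv2.COLOR_RGB2HSV)
m=((d["range_z"]>0)&(Z>0.05)&(Z<0.075)&(hsv[...,2]>120)&(hsv[...,1]<60)).astype(np.uint8)
k,l,st,ce=cv2.connectedComponentsWithStats(m,connectivity=4)
for i in range(1,k):
    if st[i,4]>200:
        P=C[l==i]; r=cv2.minAreaRect((P[:,:2]*1000).astype(np.float32))
        A=np.c_[P[:,:2],np.ones(len(P))]; co=np.linalg.lstsq(A,P[:,2],rcond=None)[0]
        print(st[i],np.round(ce[i]),"zmed",np.median(P[:,2]),"rect",np.round(r[0],1),np.round(r[1],1),round(r[2],1),"slope",np.round(co,3))
```

```text
[ 0.49379187 -0.27523728  0.17546258] [ 0.49388311 -0.27514799  0.17561836] [ 8.70662095e-01 -4.91879363e-01 -1.46899131e-03  2.27356359e-04] [-0.68503105 -0.17124247  0.22668885] 7.7833
[-1.540e-01 -5.000e-02 -5.100e-02 -1.000e-03 -1.573e+00  6.960e-01]
[ 300  151   79   49 3616] [339. 175.] zmed 0.06093736730621693 rect [ 479.  -291.8] [68.1 42.6] 30.8 slope [0.136 0.09  0.022]
[ 300  228   75   23 1091] [345. 238.] zmed 0.05936625449950034 rect [ 448.4 -239.5] [68.1 22.6] 30.5 slope [0.113 0.092 0.032]
```

View pics/w6.png

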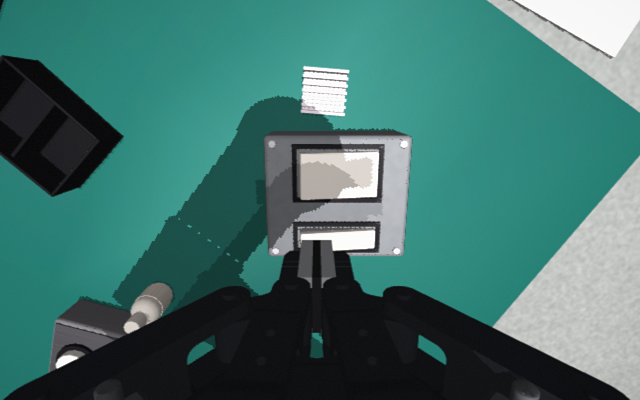

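The wrist view shows the wide paddle centred at (339,175) with its raised +x end on the image's left. Its slope is 0.163 along 33°, so it is off. The target is (0.503, -0.277), and I'm going down towards it.

```bash
python3 -m inch '[[0,[0.6,-0.7,1],0],[0,[0,0,2],0],[0,[0,0,2.5],0],[0,[0,0,2.5],0],[0,[0,0,2],0],[0,[0,0,1.2],0],[0,[0,0,0.6],0],[0,[0,0,0.2],0],[0,[0,0,0],0]]'
python3 - <<'E'
from bench import read_state,get_image
from h import *
s=read_state(); d=get_image("wrist"); e=get_image("scene"); print(s["position"],s["tcp_rot"],s["force"],s["t"])
a=cv2.resize(d["image"][120:300,220:460,::-1],(480,360),interpolation=cv2.INTER_CUBIC)
b=cv2.resize(e["image"][120:210,240:330,::-1],(315,315),interpolation=cv2.INTER_CUBIC); b=cv2.copyMakeBorder(b,0,45,0,0,cv2.BORDER_CONSTANT)
cv2.imwrite("pics/w7.png",np.hstack([a,b]))
E
```

```text
t: 8.58
position: [0.5042, -0.2767, 0.0579]
tcp_rot: [0.873, -0.488, 0.0, 0.0]
force: [0.0, 0.6, 0.4]
grip_width: -0.003
[ 0.50418311 -0.27669425  0.05787555] [ 8.72571059e-01 -4.88487155e-01  1.24714308e-04  1.75987543e-04] [0.03190298 0.59584847 0.38007603] 8.5833
```

View pics/w7.png

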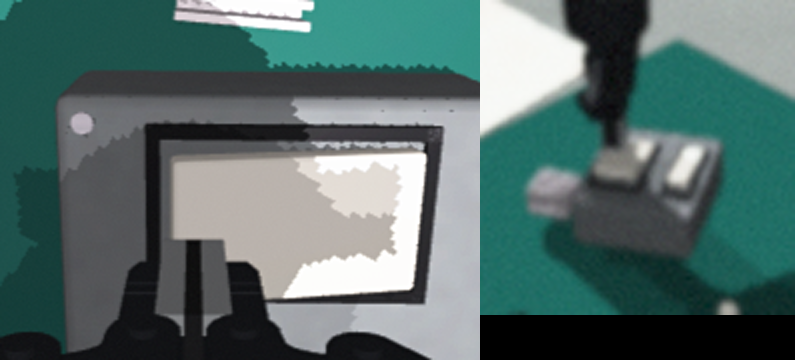

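The fingers are over the raised end of the wide paddle: the wrist crop shows the tip at (195,240) on the paddle's left end. Now I lower to contact and press.

```bash
python3 -m inch '[[0,[0,0,0.6],0],[0,[0,0,0.6],0],[0,[0,0,0.4],0],[0,[0,0,0.2],0],[0,[0,0,0],0]]'; python3 -m inch '[[0,[0,0,0.15],0],[0,[0,0,0.15],0]]'; python3 -m inch '[[0,[0,0,0.15],0],[0,[0,0,0.15],0]]'
```

```text
t: 9.1
position: [0.5036, -0.2764, 0.0389]
tcp_rot: [0.872, -0.489, -0.001, 0.0]
force: [0.4, -0.5, -0.4]
grip_width: -0.002
t: 9.27
position: [0.5042, -0.2766, 0.0369]
tcp_rot: [0.872, -0.489, 0.0, 0.0]
force: [-0.3, -0.0, 0.6]
grip_width: 0.001
t: 9.43
position: [0.5049, -0.2764, 0.0345]
tcp_rot: [0.872, -0.489, 0.001, -0.0]
force: [1.6, 1.5, 2.6]
grip_width: 0.006
```

```bash
python3 -m inch '[[0,[0,0,0.15],0],[0,[0,0,0.15],0]]'; python3 -m inch '[[0,[0,0,0.15],0],[0,[0,0,0.1],0]]'; python3 -m inch '[[0,[0,0,0.1],0],[0,[0,0,0.1],0]]'
```

```text
t: 9.6
position: [0.5048, -0.2766, 0.0313]
tcp_rot: [0.872, -0.489, 0.001, -0.0]
force: [1.6, 0.7, 4.5]
grip_width: -0.003
t: 9.77
position: [0.5051, -0.2765, 0.029]
tcp_rot: [0.872, -0.489, 0.001, -0.0]
force: [3.6, 2.0, 4.4]
grip_width: -0.001
t: 9.93
position: [0.5051, -0.2766, 0.0274]
tcp_rot: [0.872, -0.489, 0.001, -0.0]
force: [3.1, 5.1, 11.7]
grip_width: -0.002
```

```bash
python3 -m inch '[[0,[0,0,0.1],0],[0,[0,0,0.05],0]]'; python3 -m inch '[[0,[0,0,0.05],0],[0,[0,0,0],0]]'
```

```text
t: 10.1
position: [0.5052, -0.2767, 0.0272]
tcp_rot: [0.872, -0.489, 0.002, -0.0]
force: [0.9, 6.6, 15.7]
grip_width: -0.001
t: 10.27
position: [0.5052, -0.2767, 0.0273]
tcp_rot: [0.873, -0.489, 0.002, -0.0]
force: [-0.4, 6.5, 16.0]
grip_width: 0.006
```

The press reached a hard stop at 0.0273, the height I predicted, with 16 N. Retreating to check the paddle angle.

```bash
python3 -m inch '[[0,[0,0,-0.5],0],[0,[0,0,-1.5],0],[0,[0,0,-2.5],0],[0,[0,0,-3],0],[0,[0,0,-3],0],[0,[0,0,-2.5],0],[0,[0,0,-0.5],0],[0,[0,0,0],0]]'
python3 - <<'E'
from bench import read_state,get_image
from h import *
s=read_state(); d=get_image("wrist"); print(s["position"],s["tcp_rot"],s["force"],s["t"])
d["T"]=wristT(s,d["mount"]); np.savez("w8.npz",**d)
cv2.imwrite("pics/w8.png",d["image"][:,:,::-1])
C=cloud(d); Z=C[...,2]; hsv=cv2.cvtColor(d["image"],cv2.COLOR_RGB2HSV)
m=((d["range_z"]>0)&(Z>0.05)&(Z<0.075)&(hsv[...,2]>120)&(hsv[...,1]<60)).astype(np.uint8)
k,l,st,ce=cv2.connectedComponentsWithStats(m,connectivity=4)
for i in range(1,k):
    if st[i,4]>200:
        P=C[l==i]; r=cv2.minAreaRect((P[:,:2]*1000).astype(np.float32))
        A=np.c_[P[:,:2],np.ones(len(P))]; co=np.linalg.lstsq(A,P[:,2],rcond=None)[0]
        print(st[i],np.round(ce[i]),"zmed",np.median(P[:,2]),"rect",np.round(r[0],1),np.round(r[1],1),round(r[2],1),"slope",np.round(co,3), "along x",co[:2]@[np.cos(.545),np.sin(.545)])
E
```

```text
t: 10.93
position: [0.5039, -0.277, 0.1604]
tcp_rot: [0.872, -0.489, 0.0, 0.0]
force: [-0.7, 0.5, -1.1]
grip_width: 0.001
[ 0.50385227 -0.27699449  0.16042365] [ 8.72168891e-01 -4.89204638e-01  4.85532833e-04  1.07479918e-04] [-0.67124821  0.5168728  -1.11970472] 10.9333
[ 306  162   85   52 3981] [348. 187.] zmed 0.060951548245506415 rect [ 479.7 -290.4] [70.8 44.4] 30.9 slope [-0.153 -0.091  0.108] along x -0.17808991302032642
[333 241  54  24 855] [365. 253.] zmed 0.05831550191292356 rect [ 439.6 -245.2] [46.6 22.5] 30.7 slope [0.109 0.109 0.038] along x 0.14988320691099938
```

View pics/w8.png

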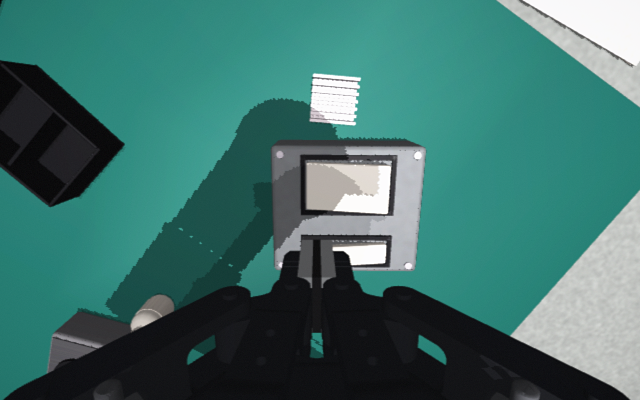

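The wide paddle's slope went from +0.163 to -0.178, so it is fully on. The narrow one is still off at about +0.15, and the heat sink hasn't moved. Next is the pod's round button at about (0.607, 0.023).

```bash
python3 -m inch '[[0,[-1,-1.2,0],0],[0,[-1.7,-2.05,0],0],[0,[-1.9,-2.3,0],0],[0,[-1.9,-2.3,0],0],[0,[-1.9,-2.3,0],0],[0,[-1.9,-2.3,0],0],[0,[-1.9,-2.3,0],0],[0,[-1.9,-2.3,0],0],[0,[-1.9,-2.3,0],0],[0,[-1.9,-2.3,0],0],[0,[-1.5,-1.8,0],0],[0,[-0.8,-0.95,0],0]]'; python3 -m inch '[[0,[0,0,0],0],[0,[0,0,0],0]]'
python3 - <<'E'
from bench import read_state,get_image
from h import *
s=read_state(); d=get_image("wrist"); e=get_image("top"); print(s["position"],s["tcp_rot"],s["force"],s["t"])
d["T"]=wristT(s,d["mount"]); np.savez("w9.npz",**d); np.savez("t9.npz",**e)
cv2.imwrite("pics/w9.png",d["image"][:,:,::-1])
for nm,D in (("w",d),("t",e)):
    C=cloud(D); Z=C[...,2]; hsv=cv2.cvtColor(D["image"],cv2.COLOR_RGB2HSV)
    m=((D["range_z"]>0)&(Z>0.049)&(Z<0.065)&(hsv[...,2]>120)&(hsv[...,1]<60)&(abs(C[...,0]-.58)<0.08)&(abs(C[...,1]-.015)<0.06)).astype(np.uint8)
    k,l,st,ce=cv2.connectedComponentsWithStats(m,connectivity=4)
    for i in range(1,k):
        if st[i,4]>40:
            P=C[l==i]; r=cv2.minAreaRect((P[:,:2]*1000).astype(np.float32)); cc=cv2.minEnclosingCircle((P[:,:2]*1000).astype(np.float32))
            print(nm,st[i],np.round(ce[i]),"zmed",round(float(np.median(P[:,2])),4),"rect",np.round(r[0],1),np.round(r[1],1),round(r[2],1),"circ",cc)
E
```

```text
t: 11.98
position: [0.6058, 0.0252, 0.1557]
tcp_rot: [0.873, -0.488, -0.002, 0.002]
force: [-0.8, -0.2, -1.2]
grip_width: -0.003
t: 12.15
position: [0.6058, 0.023, 0.157]
tcp_rot: [0.872, -0.489, -0.001, 0.001]
force: [0.4, -0.2, 0.1]
grip_width: -0.002
[0.60584396 0.02304582 0.15703648] [ 0.87247434 -0.48865597 -0.00133676  0.00144455] [ 0.3772008  -0.15224288  0.1132165 ] 12.15
w [ 295  165   38   38 1107] [313. 184.] zmed 0.0549 rect [608.5  20.7] [30.5 31.1] 30.4 circ ((608.6790771484375, 21.040998458862305), 15.725412368774414)
w [366 189  36  34 808] [383. 206.] zmed 0.0548 rect [548.2   6.6] [24.2 24.1] 13.7 circ ((548.4274291992188, 6.471410274505615), 15.833109855651855)
t [313 200  11  11  85] [318. 205.] zmed 0.056 rect [547.8   7.5] [27.9 25.4] 19.3 circ ((546.7977294921875, 7.297993183135986), 15.884346008300781)
```

View pics/w9.png

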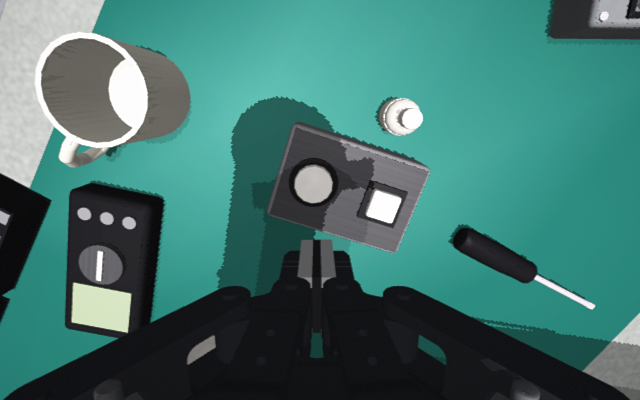

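The button is at (0.608, 0.022) and shows in the picture at (313,184). The TCP is within 3 mm of it. I'll make the small correction and descend to just above it.

```bash
python3 -m inch '[[0,[0.2,-0.1,1],0],[0,[0,0,2],0],[0,[0,0,2.5],0],[0,[0,0,2.5],0],[0,[0,0,2],0],[0,[0,0,1.2],0],[0,[0,0,0.6],0],[0,[0,0,0.3],0],[0,[0,0,0],0],[0,[0,0,0],0]]'
python3 - <<'E'
from bench import read_state,get_image
from h import *
s=read_state(); d=get_image("wrist"); e=get_image("scene"); print(s["position"],s["tcp_rot"],s["force"],s["t"])
d["T"]=wristT(s,d["mount"]); np.savez("w10.npz",**d)
a=cv2.resize(d["image"][80:300,180:480,::-1],(490,360),interpolation=cv2.INTER_CUBIC)
b=cv2.resize(e["image"][180:270,280:370,::-1],(300,300),interpolation=cv2.INTER_CUBIC); b=cv2.copyMakeBorder(b,0,60,0,0,cv2.BORDER_CONSTANT)
cv2.imwrite("pics/w10.png",np.hstack([a,b]))
E
```

```text
t: 13.08
position: [0.6094, 0.0219, 0.0396]
tcp_rot: [0.872, -0.489, 0.001, -0.001]
force: [0.3, 0.4, 0.6]
grip_width: 0.005
[0.6094017  0.02188178 0.03956486] [ 8.72291048e-01 -4.88986062e-01  8.25818710e-04 -5.25927693e-04] [0.31053072 0.42124335 0.62844771] 13.0833
```

View pics/w10.png

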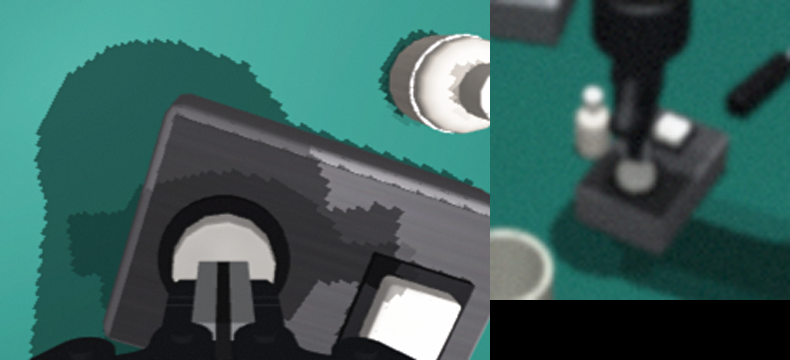

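The fingers sit centrally over the round button and well clear of the square key. Going in slowly.

```bash
python3 -m inch '[[0,[0,0,0.5],0],[0,[0,0,0.4],0],[0,[0,0,0.2],0],[0,[0,0,0.1],0],[0,[0,0,0],0]]'; python3 -m inch '[[0,[0,0,0.15],0],[0,[0,0,0.15],0]]'; python3 -m inch '[[0,[0,0,0.15],0],[0,[0,0,0.15],0]]'
```

```text
t: 13.6
position: [0.6084, 0.0219, 0.0258]
tcp_rot: [0.872, -0.489, -0.0, 0.0]
force: [-0.8, 0.1, -0.1]
grip_width: -0.001
t: 13.77
position: [0.6088, 0.0219, 0.0236]
tcp_rot: [0.872, -0.489, 0.0, -0.0]
force: [-0.1, 0.5, 2.6]
grip_width: 0.001
t: 13.93
position: [0.6089, 0.0219, 0.0207]
tcp_rot: [0.872, -0.489, 0.0, -0.0]
force: [-1.2, 0.9, 4.4]
grip_width: -0.004
```

```bash
python3 -m inch '[[0,[0,0,0.1],0],[0,[0,0,0.1],0]]'; python3 -m inch '[[0,[0,0,0.1],0],[0,[0,0,0.05],0],[0,[0,0,0],0]]'
```

```text
t: 14.1
position: [0.6091, 0.0219, 0.0194]
tcp_rot: [0.872, -0.489, 0.001, -0.0]
force: [-4.3, 1.1, 12.0]
grip_width: -0.0
t: 14.35
position: [0.6092, 0.0219, 0.0194]
tcp_rot: [0.872, -0.489, 0.001, -0.0]
force: [-6.6, 0.5, 14.5]
grip_width: 0.001
```

The button bottomed out at 0.0194 with 14 N, about 6 mm of travel. Now I release straight up and check the whole bench.

```bash
python3 -m inch '[[0,[0,0,-0.3],0],[0,[0,0,-0.8],0],[0,[0,0,-2],0],[0,[0,0,-3],0],[0,[0,0,-3.5],0],[0,[0,0,-3],0],[0,[0,0,-1.5],0],[0,[0,0,-0.5],0],[0,[0,0,0],0],[0,[0,0,0],0]]'
python3 - <<'E'
from bench import read_state,get_image
from h import *
s=read_state(); d=get_image("wrist"); e=get_image("scene"); f=get_image("top"); print(s["position"],s["force"],s["t"])
d["T"]=wristT(s,d["mount"])
np.savez("w11.npz",**d); np.savez("s11.npz",**e); np.savez("t11.npz",**f)
cv2.imwrite("pics/w11.png",d["image"][:,:,::-1]);cv2.imwrite("pics/s11.png",e["image"][:,:,::-1]);cv2.imwrite("pics/t11.png",f["image"][:,:,::-1])
C=cloud(d); Z=C[...,2]; hsv=cv2.cvtColor(d["image"],cv2.COLOR_RGB2HSV)
m=((d["range_z"]>0)&(Z>0.046)&(Z<0.065)&(hsv[...,2]>120)&(hsv[...,1]<60)&(abs(C[...,0]-.58)<0.08)&(abs(C[...,1]-.015)<0.06)).astype(np.uint8)
k,l,st,ce=cv2.connectedComponentsWithStats(m,connectivity=4)
for i in range(1,k):
    if st[i,4]>40:
        P=C[l==i]; r=cv2.minAreaRect((P[:,:2]*1000).astype(np.float32)); print("btn",st[i],"zmed",round(float(np.median(P[:,2])),4),np.round(r[0],1),np.round(r[1],1))
# scene: bars, paddles
C=cloud(e); Z=C[...,2]; a=load("s3.npz")
R=Ro.from_euler('z',14.8,degrees=True).as_matrix()[:2,:2]
L=(C[...,:2]-np.array([0.525,0.2905]))@R
for y0 in (-45,0,45):
    m=(e["range_z"]>0)&(abs(L[...,1]-y0/1000)<0.006)&(abs(L[...,0])<0.055)&(Z>0.1)&(Z<0.13)
    print("bar",y0,m.sum(),np.round(np.median(Z[m]),4))
for nm,D in (("scene",e),("top",f),("top_before",load("top0.npz"))):
    C=cloud(D); R=Ro.from_euler('z',31.2,degrees=True).as_matrix()[:2,:2]
    # box centre: wide paddle centre is at y=-24mm
    o=np.array([0.479,-0.2917])-R@np.array([0,-0.024]); L=(C[...,:2]-o)@R
    for n,y0,h in (("wide",-0.024,0.015),("narrow",0.036,0.006)):
        m=(D["range_z"]>0)&(abs(L[...,1]-y0)<h)&(abs(L[...,0])<0.028)&(C[...,2]>0.045)&(C[...,2]<0.08)
        if m.sum()>10: print(nm,n,m.sum(),"slope",np.round(np.polyfit(L[...,0][m],C[...,2][m],1),4))
E
```

```text
t: 15.18
position: [0.6081, 0.0221, 0.1612]
tcp_rot: [0.872, -0.489, -0.001, 0.0]
force: [0.3, 0.7, -0.5]
grip_width: 0.003
[0.60814205 0.02213318 0.16116454] [ 0.29917133  0.73891084 -0.51745285] 15.1833
btn [ 297  167   37   37 1073] zmed 0.0549 [608.9  20.9] [30.2 30.7]
btn [367 190  35  34 803] zmed 0.0547 [546.9   7.3] [26.4 26.4]
bar -45 157 0.1077
bar 0 166 0.1077
bar 45 177 0.1076
scene wide 110 slope [-0.1896  0.0613]
scene narrow 32 slope [0.0503 0.0597]
top wide 240 slope [-0.1853  0.0631]
top narrow 93 slope [0.1359 0.0625]
top_before wide 226 slope [0.1615 0.0621]
top_before narrow 90 slope [0.125  0.0621]
```

View pics/s11.png

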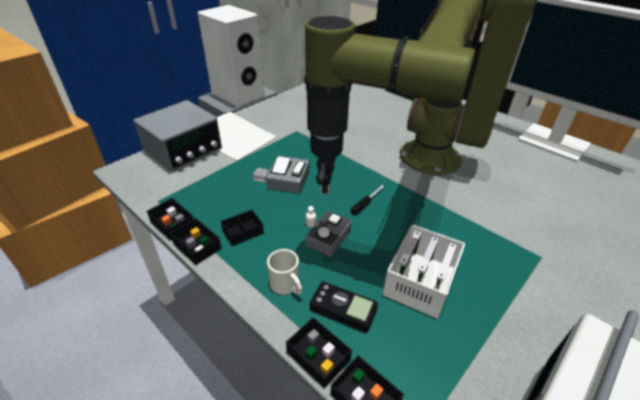

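View pics/w11.png

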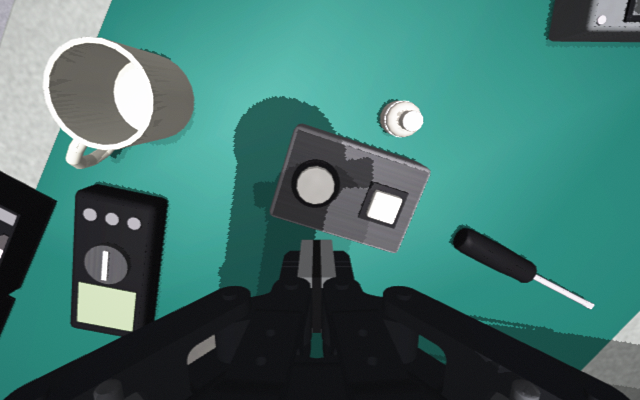

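View pics/t11.png

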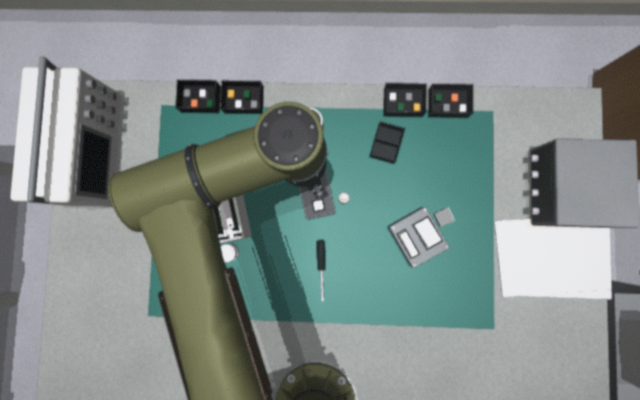

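All the checks agree:
- **Card:** level with its neighbours at 0.1076 against 0.1077.
- **Wide paddle:** slope -0.185, so it is on.
- **Narrow paddle:** slope 0.136 in the top view, unchanged. The scene view's 0.05 comes from only 32 blurred pixels.
- **Button and key:** back at their starting height.
- **Pod and bystanders:** the pod hasn't moved, and the bystanders appear at the same pixels as at the start.

Handing in.

Run:
```python
from bench import job_done
print(job_done())
```

```text
the job is handed in; nothing more can be done
None
```

I pushed the proud card home, switched the wide paddle on, and pressed and released the round button, in that order. The job was handed in at about 15 s. No verdict is reported, so what follows comes from my own last checks.

| Item | Last check |
|---|---|
| Card | Bar top at 0.1076 m, against 0.1077 m on both neighbours. It held a hard stop at 20 N. |
| Wide paddle | Slope went from +0.16 to -0.185, about 0.35 rad of travel, to its hard stop at 16 N. |
| Narrow paddle | Top view slope 0.136 against 0.125 before, so still off. The scene view read only 0.05, from 32 blurred pixels, so I relied on the top view. |
| Round button | Bottomed out at about 6 mm with 14 N, and is back at its starting height. |
| Square key | Same height as before. |
| Pod | The button's measured position is within 1 mm of before the press. |
| Bystanders | They look the same in the pictures. In the last top view the arm hid some of them, which I checked in the scene and wrist views. |

**Fingertip offset:** the closed fingertips end about 31–33 mm behind the reported TCP. My first descent on the card therefore touched nothing. I found this from the wrist and scene depth and used the corrected height, with the force reading, for all three presses.

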